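# Tip the specimen disc out of its tall tube over the rest

## Robot

A 6-joint arm with a two-finger parallel gripper is mounted at the origin on the work surface. World frame = base frame: x ahead of the robot, y to its left, z up, the work surface at z = 0. Lengths are in m, angles in rad, forces in N, time in s.
With the tool pointing down it reaches from about 0.275 to 0.85 m from the base axis. Payload 5.2 kg.
Tool frame: the origin (TCP) lies between the finger pads; the fingertips stand ahead of it and the grasp point (between the pads) lies 11 mm behind it (robot.tcp_to_tips is the z of the fingertips in the tool frame, in m); z points along the fingers, y is the line along which they close (so a half turn about z gives the same grasp; the last joint's range is limited). The gripper opens to 85 mm and grips with 20 to 120 N. Pads are 22 mm wide; open, the fingers measure 114 mm over their backs; the gripper's body (76 mm by 85 mm) begins 54 mm behind the grasp point. The pads swing forward as they close: fully open they stand 13 mm farther back than shut.
Start: joints at [-1.484, 0.259, 1.535, -0, 1.348, -0.203], TCP at [0.157, -0.527, 0.239] pointing down, gripper open.
Joint ranges: [-3.14, 3.14], [-0.91, 2.08], [0.19, 2.58], [-1.22, 4.36], [0.22, 2.71], [-3.12, 3.12]. Speed limits (rad/s): [2.57, 2.57, 3.14, 3.14, 3.14, 3.14].

## Interface

Orientations are given as a 3x3 rotation matrix whose columns are the frame's x, y, z axes.
In Python, from cell import telemetry, camera, get_calibration, robot gives the robot as it stands.
- The arm moves only by the shell command python3 -m handwheel 'ROWS' [FORCE]. ROWS is JSON, a list of rows, each a list of 7 numbers: the shift along the tool's x, y, z normalised to -1 to 1, where 1 is 0.04 m, then the turn, a rotation vector about the tool's x, y, z normalised to -1 to 1, where 1 is 0.08 rad, then the gripper command: -1 is fully open, 1 is shut, values between are in proportion. In form: [[dx, dy, dz, wx, wy, wz, hand], ...]. A call has 1 to 8 rows; each row shifts and turns the commanded pose from where the row before left it, along the tool's axes as they then stand; what a row does not reach is not made up. A row lasts 1/10 s, in which the tool goes at most 50 mm and 8.59 degrees, less where a joint would pass 70% of its speed; a pose out of reach is approached as far as the arm can. A call with a number of a shift or a turn outside -1 to 1 is refused whole. A call with a gripper value outside its range is refused whole. The fingers move at their own pace and stop on an object; FORCE is the grip in N (left out, the last holds). Time passes only in rows, so rows that do not move let the fingers close. It gives the time, the measured TCP pose, the force, the opening and the grip force at its end, in the units of the state.
- telemetry.state(): the state, without advancing time (a new reading comes with each control period).
- camera(name): name is "scene" or "side" or "wrist"; returns the picture (420x560x3 uint8, red, green, blue); there is no depth.
- get_calibration(name): a dict with "vertical_fov" (degrees; the focal length in pixels is half the picture's height over the tangent of half this angle, whatever the lens; pixels are square), "cx", "cy" (the principal point, pixels), "dist" ([k1, k2, p1, p2, k3] as OpenCV has them; the pictures are not rectified), "view" (4x4, takes a point from world to camera coordinates). Camera axes: x right, y down, z forward; pixel columns grow to the right and rows downward; lengths in m; the calibration is good to about 2 mm. A picture is of the moment at which its call begins: read the wrist's pose just before it. get_calibration takes no time and is no camera call; for the wrist camera it gives the pose at the moment of the call.
- robot.job_done(): hands the job in; it is judged then, once.
The state is a dict: "time_s": time; "q": joint angles; "qvel": joint speeds; "tau": joint torques, N m; "tcp_pos": TCP position; "ee_rot": TCP orientation; "force": force on the tool from outside, world axes, zero at the start; "moment": the same for the moment, N m; "gripper_width": finger opening in m; "gripper_force": force on a finger pad.
Only numpy, scipy, OpenCV 4.12 (cv2) and the standard library are available. Lean on these libraries where they do the work, as an engineer would, in place of code of your own. Each camera call takes 0.05 s, during which the arm holds its last target. There are 200 camera calls.

## Task

The polished specimen disc is at the bottom of the tall square tube; get it into the steel tray for the microscope. Lift the tube out of its stand by its upper part, lean it mid-tip on the bar of the tipping rest with its foot on the rest's base plate and let go of it, take it again below its middle, and tip it on over the bar until its mouth points well down into the tray and the disc slides out. Then lower the empty tube back to lean on the bar as before, and let go; do not disturb the two bottles, the tub or its lid.

Things in the scene. Friction and masses are not known exactly. Their poses are not given: they have to be found in the camera images.
- tube_centre (a point): centre (half-way up, on the axis) of the tall square tube: milky white, closed foot, open mouth, 40 x 40 mm outside, walls and foot 3 mm, 210 mm long, about 0.12 kg. z runs along its axis from foot to mouth, x and y are square to its faces. The foot is 105 mm below this point, the mouth 105 mm above. It starts standing in one of the stand's two pockets (3 mm play all round).
- disc_centre (a point): centre of the specimen disc: polished amber resin cylinder with a white inlay, 28 mm across, 18 mm high, 20 g, loose at the bottom of the tube. It is slippery: it slides down the tube once the mouth points some 11 to 17 degrees below level, and then leaves quickly; 25 to 30 degrees below level is ample.
- stand: fixed black stand with two square pockets side by side along its x axis, centres at x = -25.5 and +25.5 mm, 46 x 46 mm inside. Origin at the centre of its underside, z up. The pocket floors are 5 mm above the bench and the walls reach 90 mm. One pocket holds the tall tube, the other the short bottle; which is which varies. A 150 x 90 mm foot plate, 4 mm thick, lies under it.
- rest: fixed aluminium tipping rest. Origin on the bench below its bar; x points level the way to tip (from foot stop to bar to tray), z up, y along the bar. Base plate 6 mm thick, x -116 to +12 mm, 76 mm wide. Foot stop: ridge across the plate, x -116 to -104 mm, top 14 mm above the bench. Two side plates hold the bar: inner faces y = -26 and +26 mm, outer -34 and +34, x -10 to +10, tops 114 mm up.
- rest_bar (a point): middle of the rest's bar, a round steel rod 12 mm across along y, its axis 94 mm above the bench; axes as the rest. A tube leaned with its lower foot edge on the base plate close to the stop (edge at x = -96 mm in the rest's frame) and its underside on the bar leans 45 degrees from upright towards +x, with 130 mm of its underside between foot edge and bar.
- tray: fixed open steel tray beyond the bar on the rest's +x side, 150 mm (x) x 110 mm (y), walls 45 mm high and 3 mm thick, floor 3 mm. Origin at the centre of its underside, z up.
- short_bottle: short round closed bottle, 36 mm across, 125 mm high, white with grey cap, in the stand's other pocket; a bystander. Origin at the centre of its underside.
- wash_bottle: white wash bottle, 64 mm across, 165 mm high, standing loose on the bench; a bystander. Origin at the centre of its underside.
- tub: clear open tub, 85 x 110 mm, 45 mm high, loose on the bench; a bystander. Origin at the centre of its underside.
- tub_lid: the tub's flat lid, 110 x 90 x 6 mm, lying loose on the bench; a bystander. Origin at the centre of its underside.
Mind the look-alikes: they are no part of the job. Leave any pink look-alike of the part that bears tube_centre alone.

How it is judged:
On the way, in this order (a step that is already met when the one before it is completed fails the run):
1. the tube leans on the rest, let go, with the disc still in it (angle between tube_centre's own z axis and vertical between 0.55 and 1.05 rad and contact force between tube and rest above 0.1 N and contact force between the fingers and tube below 0.05 N and z of disc_centre in the frame of tube_centre below -0.06 m), for 0.2 s.
2. the leaning tube is gripped again below its middle (grasp point at least 5 mm nearer the foot than the centre) (angle between tube_centre's own z axis and vertical between 0.55 and 1.05 rad and z of the grasp point in the frame of tube_centre below -0.005 m and contact force between the fingers and tube above 1 N), for 0.1 s.
3. gripped there, it is tipped past level over the bar (its centre within 80 mm of the bar) (z of the grasp point in the frame of tube_centre below -0.005 m and contact force between the fingers and tube above 1 N and angle between tube_centre's own z axis and vertical above 1.62 rad and distance between tube_centre and rest_bar below 0.08 m).
At the end, for the whole second after the job is handed in: The disc lies at rest in the tray (its centre inside the walls and under 35 mm above the bench), and the tube is at rest, let go, leaning on the rest 32 to 60 degrees from upright (x of disc_centre in the frame of tray between -0.072 and 0.072 m and y of disc_centre in the frame of tray between -0.052 and 0.052 m and height (world z) of disc_centre below 0.035 m and angle between tube_centre's own z axis and vertical between 0.55 and 1.05 rad and contact force between tube and rest above 0.1 N and contact force between the fingers and tube below 0.05 N and linear speed of tube below 0.02 m/s and linear speed of disc below 0.03 m/s); the robot touches nothing.
It fails at once if the short bottle was moved more than 30 mm (distance of short_bottle from where it was at the start of the episode above 0.03 m).
It fails at once if the wash bottle was moved more than 30 mm (distance of wash_bottle from where it was at the start of the episode above 0.03 m).
It fails at once if the tub was moved more than 30 mm (distance of tub from where it was at the start of the episode above 0.03 m).
It fails at once if the tub's lid was moved more than 30 mm (distance of tub_lid from where it was at the start of the episode above 0.03 m).
It also fails if it takes over 59 s, if anything falls off the work surface, if the arm or the gripper's body presses on something with over 40 N, if the wrist force passes 120 N, or if a joint passes its speed limit or range.

## Working session

There is one attempt and no reset: what is moved stays moved. The work goes in short steps, Python scripts to look and compute and a shell command to move; the robot and the scene stay as the last step left them, time stands still between calls to the robot, and variables do not carry over. Pictures are saved under pics/ and viewed, at most 11 in all, crops included, and the job is handed in when it is done.

```bash
ls; mkdir -p pics; cat > h.py <<'E'
import numpy as np,cv2
from cell import telemetry,camera,get_calibration,robot
def K(c):
    f=210/np.tan(np.radians(c["vertical_fov"])/2); return np.array([[f,0,c["cx"]],[0,f,c["cy"]],[0,0,1.]])
def ray(c,uv):
    p=cv2.undistortPoints(np.array(uv,float).reshape(-1,1,2),K(c),np.array(c["dist"],float)).reshape(-1,2)
    V=np.array(c["view"]);R,t=V[:3,:3],V[:3,3]
    return -R.T@t,(R.T@np.c_[p,np.ones(len(p))].T).T
def plane(c,uv,z):
    o,d=ray(c,uv); return o+d*((z-o[2])/d[:,2])[:,None]
def tri(c1,a,c2,b):
    o1,d1=ray(c1,[a]);o2,d2=ray(c2,[b]);d1=d1[0];d2=d2[0]
    s=np.linalg.lstsq(np.c_[d1,-d2],o2-o1,rcond=None)[0]
    p,q=o1+s[0]*d1,o2+s[1]*d2; return (p+q)/2,np.linalg.norm(p-q)
def proj(c,X):
    V=np.array(c["view"]);return cv2.projectPoints(np.array(X,float).reshape(-1,1,3),cv2.Rodrigues(V[:3,:3])[0],V[:3,3],K(c),np.array(c["dist"],float))[0].reshape(-1,2)
E
python3 - <<'E'
from h import *
for n in("scene","side"):
    im=camera(n);cv2.imwrite(f"pics/{n}0.png",cv2.resize(im[:,:,::-1],(800,600),interpolation=cv2.INTER_CUBIC))
    c=get_calibration(n);o,d=ray(c,[(280,210)]);print(n,o,d,c["vertical_fov"])
print(robot.tcp_to_tips,telemetry.state())
E
```

```text
pics
scene [1.16591472 0.36661702 1.09073491] [[-0.47200285 -0.30883634 -0.82575138]] 46.01823656398766
side [0.54577955 0.86787408 1.09134103] [[ 0.03628194 -0.68070798 -0.73199478]] 45.90971416464598
0.008 {'time_s': 0.1, 'q': array([-1.48378467e+00,  2.59301107e-01,  1.53597470e+00,  1.21070967e-05,
        1.34798390e+00, -2.02777805e-01]), 'qvel': array([-0.00170685, -0.00092443, -0.00360729,  0.0005943 , -0.00112385,
        0.00034673]), 'tau': array([ 2.62490583e-03, -4.46972752e+01, -2.91245645e+01, -9.77102900e-05,
        6.36601704e-03,  1.50885917e-07]), 'tcp_pos': array([ 0.15716068, -0.52659411,  0.2385407 ]), 'ee_rot': array([[ 9.58304849e-01,  2.85747790e-01, -1.33106912e-04],
       [ 2.85747610e-01, -9.58303471e-01,  1.66177210e-03],
       [ 3.47290890e-04, -1.63051925e-03, -9.99998610e-01]]), 'force': array([ 0.08120781, -0.22903038,  0.92318553]), 'moment': array([ 0.00672878, -0.01069959, -0.00692242]), 'gripper_force': 0.0, 'gripper_width': 0.08547344249970057}
```

View pics/scene0.png

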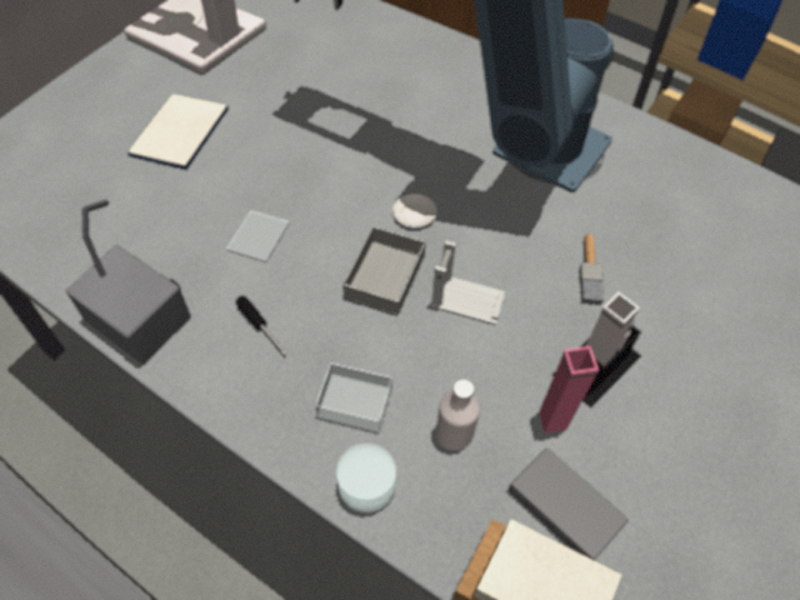

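View pics/side0.png

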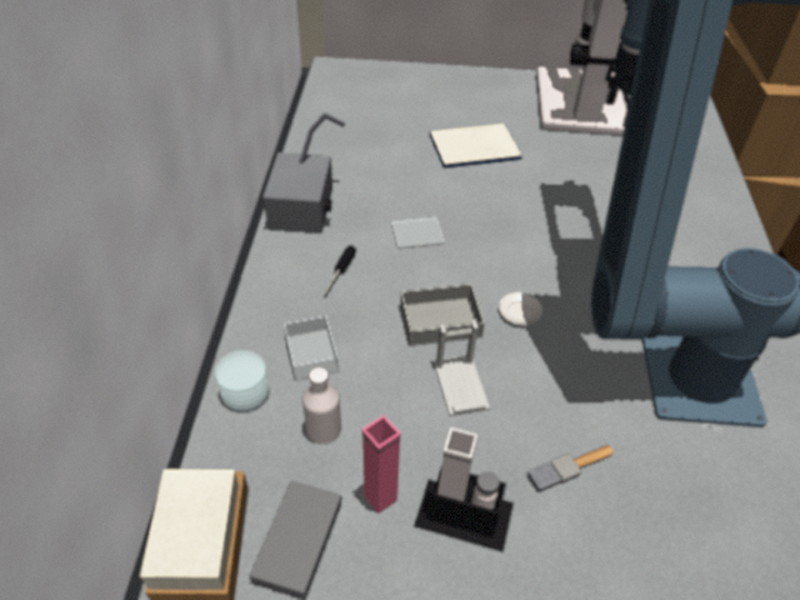

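The scene view shows the milky tube's mouth at (620,307) of the 800-wide picture, the pink decoy at (580,360), the rest at (470,285) and the tray at (385,270). The side view shows the tube mouth at (460,442), the short bottle at (487,485), the rest at (460,370) and the tray at (441,312). I'll enlarge these areas to get corner pixels.

```bash
python3 - <<'E'
from h import *
s={n:cv2.imread(f"pics/{n}0.png") for n in("scene","side")}
a={n:np.mean([camera(n).astype(float) for _ in range(4)],0).astype(np.uint8)[:,:,::-1] for n in s}
for n in a: cv2.imwrite(f"pics/{n}_raw.png",a[n])
def p(n,x,y): return cv2.resize(np.ascontiguousarray(a[n][y:y+100,x:x+133]),(400,300),interpolation=cv2.INTER_CUBIC)
o=np.vstack([np.hstack([p("scene",235,155),p("side",275,195)]),np.hstack([p("scene",367,195),p("side",280,292)])])
o=cv2.convertScaleAbs(o,alpha=1.4)
cv2.imwrite("pics/c1.png",o)
E
```

```text
(no output)
```

View pics/c1.png

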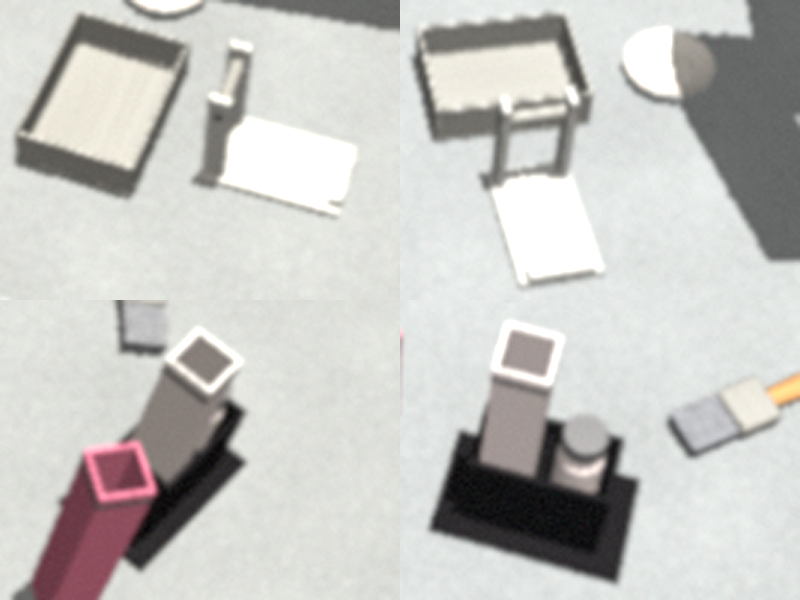

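The enlarged panels show: tube rim centre at panel pixels scene (204,361) and side (528,352). Tower tops are at scene (242,46)/(220,98) and side (572,96)/(506,104). The outer stop corners and the tray rim are clear too.

```bash
python3 - <<'E'
from h import *
np.set_printoptions(precision=4,suppress=True)
cs,cd=get_calibration("scene"),get_calibration("side")
k=133/400
S=lambda p,o=(0,0,235,155):((p[0]-o[0])*k+o[2],(p[1]-o[1])/3+o[3])
rs=lambda p:S(p); rd=lambda p:S(p,(400,0,275,195)); ts=lambda p:S(p,(0,300,367,195)); td=lambda p:S(p,(400,300,280,292))
def T(n,a,b): X,e=tri(cs,a,cd,b);print(n,X,"gap",round(e,4));return X
T("mouth",ts((204,361)),td((528,352)))
for n,a,b in[("towerA",(242,46),(572,96)),("towerB",(220,98),(506,104)),("stopB",(340,212),(522,282)),("stopA",(357,150),(602,270))]: T(n,rs(a),rd(b))
for n,a,b in[("tray1",(188,45),(588,92)),("tray2",(82,17),(562,18)),("tray3",(20,135),(418,28))]: T(n,rs(a),rd(b))
print("mouth s",plane(cs,[ts(p) for p in[(198,326),(243,360),(212,396),(165,362)]],.215))
print("mouth d",plane(cd,[td(p) for p in[(503,322),(564,328),(556,384),(492,376)]],.215))
print("plate s",plane(cs,[rs(p) for p in[(357,150),(340,212),(222,180),(245,115)]],.006))
print("plate d",plane(cd,[rd(p) for p in[(602,270),(522,282),(493,188),(575,175)]],.006))
print("standplate d",plane(cd,[td(p) for p in[(617,580),(431,528),(637,480)]],.004))
print("bottle",plane(cd,[td((586,435))],.125))
E
```

```text
mouth [0.4804 0.3212 0.2138] gap 0.002
towerA [0.4534 0.0044 0.1122] gap 0.0012
towerB [0.5104 0.0189 0.1116] gap 0.0009
stopB [0.4849 0.1341 0.0094] gap 0.0025
stopA [0.4152 0.1118 0.0046] gap 0.0036
tray1 [ 0.4322 -0.0608  0.0456] gap 0.0014
tray2 [ 0.4574 -0.1606  0.04  ] gap 0.0009
tray3 [ 0.5977 -0.1259  0.0444] gap 0.0044
mouth s [[0.4562 0.3051 0.215 ]
 [0.4645 0.3456 0.215 ]
 [0.5066 0.3395 0.215 ]
 [0.4999 0.2985 0.215 ]]
mouth d [[0.4977 0.2985 0.215 ]
 [0.4555 0.2993 0.215 ]
 [0.4605 0.3441 0.215 ]
 [0.5036 0.3421 0.215 ]]
plate s [[0.4178 0.1136 0.006 ]
 [0.4838 0.1343 0.006 ]
 [0.515  0.0322 0.006 ]
 [0.4432 0.0108 0.006 ]]
plate d [[0.4143 0.1109 0.006 ]
 [0.484  0.1305 0.006 ]
 [0.514  0.0298 0.006 ]
 [0.4391 0.007  0.006 ]]
standplate d [[0.3912 0.3848 0.004 ]
 [0.535  0.3557 0.004 ]
 [0.3742 0.2997 0.004 ]]
bottle [[0.4295 0.3306 0.125 ]]
```

```bash
cat >> h.py <<'E'
from scipy.spatial.transform import Rotation as Ro
np.set_printoptions(precision=4,suppress=True)
O=np.array([.481,.011,0]);TH=np.radians(15.3)
e=np.array([np.sin(TH),-np.cos(TH),0]);yb=np.array([np.cos(TH),np.sin(TH),0]);zz=np.array([0,0,1.])
def rest(x,y,z): return O+x*e+y*yb+z*zz
def frame(z,y):
    z=z/np.linalg.norm(z);y=y-z*(y@z);y/=np.linalg.norm(y);return np.c_[np.cross(y,z),y,z]
def step(p,R,pt,Rt,N):
    """equal rows (constant body twist) from p,R to pt,Rt"""
    w=Ro.from_matrix(R.T@Rt).as_rotvec()/N
    A=sum(R@Ro.from_rotvec(i*w).as_matrix() for i in range(N))
    d=np.linalg.solve(A,pt-p);print(N,"rows of",np.round(np.r_[d/.04,w/.08],3))
def cur():
    s=telemetry.state();return s["tcp_pos"],s["ee_rot"],s
E
python3 - <<'E'
from h import *
p,R,s=cur()
a=np.radians(-11.3);Rt=frame(-zz,np.array([np.cos(a),np.sin(a),0]))
p2=p+[0,0,.08]
step(p2,R,np.array([.481,.3215,.32]),Rt,26)
cs,cd=get_calibration("scene"),get_calibration("side")
print("pink",tri(cs,(580*.7,358*.7),cd,(381*.7,434*.7)),plane(cd,[(380*.7,500*.7)],0))
E
```

```text
26 rows of [ 0.847 -0.353 -0.001 -0.    -0.    -0.521]
pink (array([0.5942, 0.3101, 0.2049]), np.float64(0.005339347416087581)) [[0.5961 0.3134 0.    ]]
```

```bash

python3 -m handwheel '[[0,0,-1,0,0,0,-1],[0,0,-1,0,0,0,-1],[0.85,-0.35,0,0,0,-0.52,-1],[0.85,-0.35,0,0,0,-0.52,-1],[0.85,-0.35,0,0,0,-0.52,-1],[0.85,-0.35,0,0,0,-0.52,-1],[0.85,-0.35,0,0,0,-0.52,-1],[0.85,-0.35,0,0,0,-0.52,-1]]' | tail -c 400
python3 -m handwheel '[[0.85,-0.35,0,0,0,-0.52,-1],[0.85,-0.35,0,0,0,-0.52,-1],[0.85,-0.35,0,0,0,-0.52,-1],[0.85,-0.35,0,0,0,-0.52,-1],[0.85,-0.35,0,0,0,-0.52,-1],[0.85,-0.35,0,0,0,-0.52,-1],[0.85,-0.35,0,0,0,-0.52,-1],[0.85,-0.35,0,0,0,-0.52,-1]]' >/dev/null
python3 -m handwheel '[[0.85,-0.35,0,0,0,-0.52,-1],[0.85,-0.35,0,0,0,-0.52,-1],[0.85,-0.35,0,0,0,-0.52,-1],[0.85,-0.35,0,0,0,-0.52,-1],[0.85,-0.35,0,0,0,-0.52,-1],[0.85,-0.35,0,0,0,-0.52,-1],[0.85,-0.35,0,0,0,-0.52,-1],[0.85,-0.35,0,0,0,-0.52,-1]]' | tail -c 400
python3 - <<'E'
from h import *
p,R,s=cur();print(p,R,s["q"],s["time_s"])
c=get_calibration("wrist");im=camera("wrist");cv2.imwrite("pics/w1.png",im[:,:,::-1])
a=np.radians(-11.3);Rt=frame(-zz,np.array([np.cos(a),np.sin(a),0]))
step(p,R,np.array([.481,.3215,.32]),Rt,4)
print(proj(c,[.481,.3215,.215]),ray(c,[(280,210)]))
E
```

```text
time_s: 1.3
tcp_pos: [0.3138, -0.3705, 0.3194]
ee_rot: [[0.857, 0.515, 0.0], [0.515, -0.857, -0.0], [0.0, 0.0, -1.0]]
force: [0.9, -1.3, 0.0]
gripper_width: 0.0851
gripper_force: 0.0
time_s: 2.9
tcp_pos: [0.4995, 0.1765, 0.3194]
ee_rot: [[0.356, 0.934, 0.0], [0.934, -0.356, -0.0], [0.0, 0.0, -1.0]]
force: [1.5, -0.5, 0.7]
gripper_width: 0.0853
gripper_force: 0.0
[0.4995 0.1765 0.3194] [[ 0.3561  0.9345  0.0003]
 [ 0.9345 -0.3561 -0.    ]
 [ 0.0001  0.0003 -1.    ]] [ 0.1291  0.18    1.442  -0.0001  1.5193  0.4932] 2.9
4 rows of [ 0.832 -0.38  -0.004  0.001 -0.    -0.521]
[[177.7677  31.5181]] (array([0.5258, 0.2455, 0.4545]), array([[-0.0999, -0.2671, -0.9585]]))
```

View pics/w1.png

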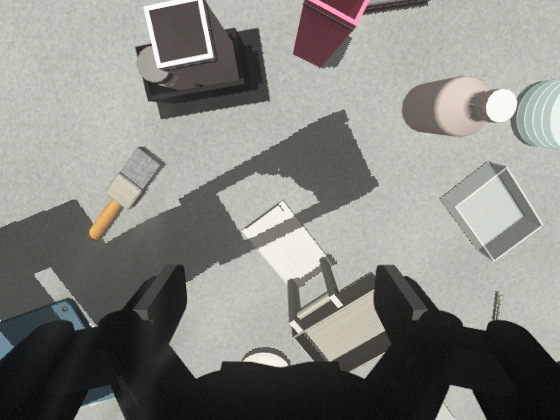

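The wrist view shows the mouth rim centred near (180,31), against a predicted (178,31). The rest's stop corners are at (243,233) and (283,201), with the bar near (320,305). I'll finish the move above the tube while checking the angles.

```bash

python3 - <<'E'
from h import *
c=get_calibration("wrist")
m=plane(c,[(156,69),(214,60),(203,0),(146,9)],.215);print(m)
for i,j in((0,1),(3,0),(2,1)): v=m[j]-m[i];print(np.degrees(np.arctan2(v[1],v[0])),np.linalg.norm(v))
P=plane(c,[(243,233),(283,201)],.014);print(P,(P.mean(0)-O)@e,(P.mean(0)-O)@yb,np.degrees(np.arctan2(*(P[1]-P[0])[[1,0]])))
print("pred",proj(c,[rest(-.116,-.038,.014),rest(-.116,.038,.014),rest(0,-.03,.114),rest(0,.03,.114),rest(0,-.026,.1),rest(0,.026,.1)]))
im=cv2.imread("pics/w1.png");cv2.imwrite("pics/w1c.png",cv2.resize(im[190:370,220:420],(800,720))[:600])
E
python3 -m handwheel '[[0.83,-0.38,0,0,0,-0.52,-1],[0.83,-0.38,0,0,0,-0.52,-1],[0.83,-0.38,0,0,0,-0.52,-1],[0.83,-0.38,0,0,0,-0.52,-1],[0,0,0,0,0,0,-1]]'
```

```text
[[0.4552 0.3107 0.215 ]
 [0.4955 0.3012 0.215 ]
 [0.5034 0.3388 0.215 ]
 [0.4652 0.3482 0.215 ]]
-13.293446065645153 0.04139201549051023
-104.97574817310077 0.03883115426439781
-101.90731225267507 0.038416754302001956
[[0.417  0.1153 0.014 ]
 [0.4881 0.1399 0.014 ]] -0.1200012472158935 0.0033419634902550448 19.09306090753617
pred [[241.5802 235.2196]
 [284.0147 205.7573]
 [294.8413 330.8758]
 [335.3403 306.3442]
 [296.9241 322.4467]
 [330.8696 301.7077]]
time_s: 3.45
tcp_pos: [0.4798, 0.3234, 0.319]
ee_rot: [[0.193, 0.981, -0.001], [0.981, -0.193, 0.002], [0.002, -0.001, -1.0]]
force: [-0.7, -0.5, -0.6]
gripper_width: 0.0854
gripper_force: 0.0
```

View pics/w1c.png

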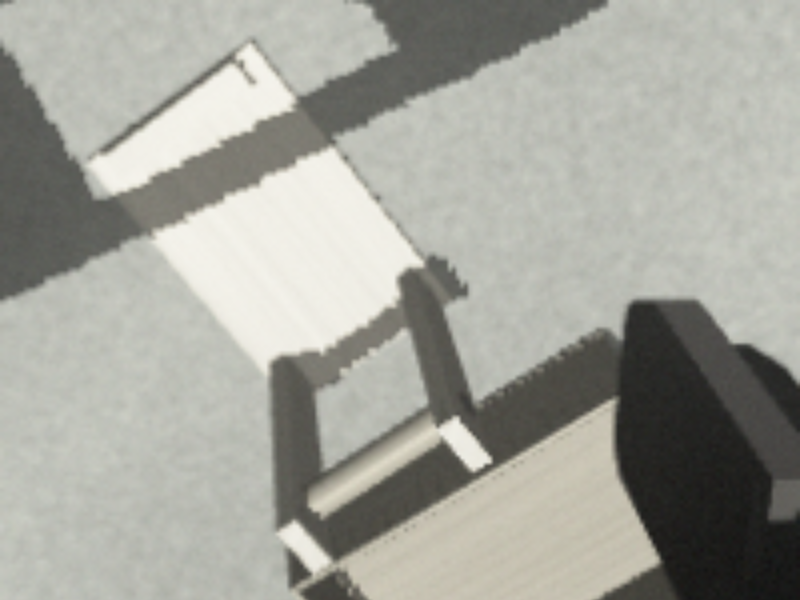

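The crop shows the tower tops at crop (305,548) and (465,443), and the stop's outer corners at (90,157) and (252,42). I'll refine the rest pose from these while lowering to grip.

```bash

python3 - <<'E'
from h import *
p,R,s=cur();c=dict(get_calibration("wrist"))
T=lambda p,R:np.vstack([np.c_[R,p],[0,0,0,1]])
R0=np.array([[.3561,.9345,.0003],[.9345,-.3561,0],[.0001,.0003,-1]]);p0=np.array([.4995,.1765,.3194])
c["view"]=np.array(c["view"])@T(p,R)@np.linalg.inv(T(p0,R0))
print("check",ray(c,[(280,210)]))
t=plane(c,[(296.2,327),(336.2,300.7)],.114);b=plane(c,[(242.5,229.3),(283,200.5)],.014)
for X in(t,b): v=X[1]-X[0];print(X,np.linalg.norm(v),np.degrees(np.arctan2(v[1],v[0])),(X.mean(0)-O)@e,(X.mean(0)-O)@yb)
E
python3 -m handwheel '[[0,0,0.75,0,0,0,-1],[0,0,0.75,0,0,0,-1],[0,0,0.75,0,0,0,-1],[0,0,0.75,0,0,0,-1],[0,0,0.7,0,0,0,-1],[0,0,0,0,0,0,-1]]'
python3 -m handwheel '[[0,0,0,0,0,0,1],[0,0,0,0,0,0,1],[0,0,0,0,0,0,1],[0,0,0,0,0,0,1],[0,0,0,0,0,0,1],[0,0,0,0,0,0,1],[0,0,0,0,0,0,1],[0,0,0,0,0,0,1]]' 50
```

```text
check (array([0.5259, 0.2453, 0.4546]), array([[-0.0999, -0.2673, -0.9584]]))
[[0.4553 0.0013 0.114 ]
 [0.5132 0.0193 0.114 ]] 0.06066530675902206 17.224529063825237 0.0015325898856721515 0.0029526802064844737
[[0.4189 0.1145 0.014 ]
 [0.489  0.134  0.014 ]] 0.07270099278041714 15.521128550909829 -0.11639355351654204 0.0037788612787464544
time_s: 4.05
tcp_pos: [0.4788, 0.3177, 0.1674]
ee_rot: [[0.199, 0.98, -0.008], [0.98, -0.199, -0.004], [-0.005, -0.007, -1.0]]
force: [0.2, -0.3, 0.2]
gripper_width: 0.0855
gripper_force: 0.0
time_s: 4.85
tcp_pos: [0.4819, 0.3203, 0.1733]
ee_rot: [[0.198, 0.98, 0.003], [0.98, -0.198, 0.001], [0.002, 0.003, -1.0]]
force: [-1.3, 0.3, 6.3]
gripper_width: 0.0393
gripper_force: 51.3
```

```bash
sed -i 's/^O=.*/O=np.array([.4825,.0107,0]);TH=np.radians(16.0)/' h.py; cat >> h.py <<'E'
def lean(phi,s,off=0,back=0,wall=20e-3):
    """TCP on tube axis at s from foot, tool along -axis, leaning phi deg on bar (foot edge near stop), lifted off along n"""
    ph=np.radians(phi);a=np.sin(ph)*e+np.cos(ph)*zz;n=-np.cos(ph)*e+np.sin(ph)*zz
    return rest(-.096,0,.006)+a*s+n*(wall+off),a,n
E
python3 -m handwheel '[[0,0,-0.6,0,0,0,1],[0,0,-0.8,0,0,0,1],[0,0,-0.9,0,0,0,1],[0,0,-0.9,0,0,0,1],[0,0,-0.7,0,0,0,1],[0,0,0,0,0,0,1]]'
python3 - <<'E'
from h import *
p,R,s=cur()
pt,a,n=lean(45,.168,.05);Rt=frame(-a,yb);print(pt,Rt)
step(p,R,pt+[0,0,.1],Rt,20)
print("tool y vs tube")
E
```

```text
time_s: 5.45
tcp_pos: [0.4828, 0.3205, 0.3325]
ee_rot: [[0.198, 0.98, 0.009], [0.98, -0.198, 0.004], [0.005, 0.008, -1.0]]
force: [0.4, 0.6, -1.5]
gripper_width: 0.0396
gripper_force: 51.1
[0.4751 0.0364 0.1743] [[-0.1949  0.9613 -0.1949]
 [ 0.6797  0.2756  0.6797]
 [ 0.7071  0.     -0.7071]]
20 rows of [-0.369 -0.015 -0.065  0.123  0.479 -0.281]
tool y vs tube
```

```bash

python3 -m handwheel '[[-0.37,-0.015,-0.065,0.123,0.48,-0.28,1],[-0.37,-0.015,-0.065,0.123,0.48,-0.28,1],[-0.37,-0.015,-0.065,0.123,0.48,-0.28,1],[-0.37,-0.015,-0.065,0.123,0.48,-0.28,1],[-0.37,-0.015,-0.065,0.123,0.48,-0.28,1],[-0.37,-0.015,-0.065,0.123,0.48,-0.28,1],[-0.37,-0.015,-0.065,0.123,0.48,-0.28,1],[-0.37,-0.015,-0.065,0.123,0.48,-0.28,1]]' >/dev/null
python3 -m handwheel '[[-0.37,-0.015,-0.065,0.123,0.48,-0.28,1],[-0.37,-0.015,-0.065,0.123,0.48,-0.28,1],[-0.37,-0.015,-0.065,0.123,0.48,-0.28,1],[-0.37,-0.015,-0.065,0.123,0.48,-0.28,1],[-0.37,-0.015,-0.065,0.123,0.48,-0.28,1],[-0.37,-0.015,-0.065,0.123,0.48,-0.28,1],[-0.37,-0.015,-0.065,0.123,0.48,-0.28,1],[-0.37,-0.015,-0.065,0.123,0.48,-0.28,1]]' >/dev/null
python3 -m handwheel '[[-0.37,-0.015,-0.065,0.123,0.48,-0.28,1],[-0.37,-0.015,-0.065,0.123,0.48,-0.28,1],[-0.37,-0.015,-0.065,0.123,0.48,-0.28,1],[-0.37,-0.015,-0.065,0.123,0.48,-0.28,1],[0,0,0,0,0,0,1]]'
python3 - <<'E'
from h import *
p,R,s=cur()
pt,a,n=lean(45,.168,.05);Rt=frame(-a,yb)
step(p,R,pt,Rt,4);print(s["q"])
c=get_calibration("wrist");w=cv2.cvtColor(camera("wrist"),cv2.COLOR_RGB2BGR)
print(proj(c,[rest(0,-.026,.114),rest(0,.026,.114),rest(-.096,-.02,.006),rest(-.096,.02,.006)]))
print("foot pred",proj(c,[p+R@np.array([x,y,.168]) for x in(-.02,.02) for y in(-.02,.02)]))
sc=cv2.cvtColor(camera("scene"),cv2.COLOR_RGB2BGR)[130:290,220:430]
o=np.zeros((600,800,3),np.uint8);o[:420,:]=0
o[0:300,0:400]=cv2.resize(w,(400,300));o[:300,400:]=cv2.resize(sc,(394,300))[:, :394].copy() if 0 else cv2.resize(sc,(400,300))
sd=cv2.cvtColor(camera("side"),cv2.COLOR_RGB2BGR)[160:320,220:430];o[300:,400:]=cv2.resize(sd,(400,300))
cv2.imwrite("pics/m1.png",o);cv2.imwrite("pics/w2.png",w)
E
```

```text
time_s: 7.55
tcp_pos: [0.4723, 0.0333, 0.267]
ee_rot: [[-0.182, 0.962, -0.202], [0.681, 0.271, 0.68], [0.709, -0.014, -0.705]]
force: [-0.9, 0.1, -1.3]
gripper_width: 0.0396
gripper_force: 51.0
4 rows of [-0.4    0.027  0.418 -0.022 -0.009 -0.041]
[-0.5493  0.368   1.5705  0.5101  1.8118 -0.8528]
[[255.1882 358.459 ]
 [316.0003 358.0714]
 [268.8691 283.4532]
 [300.0511 283.2   ]]
foot pred [[258.4798 213.3961]
 [299.3032 213.4237]
 [257.7365 172.9659]
 [300.0573 172.9976]]
```

View pics/m1.png

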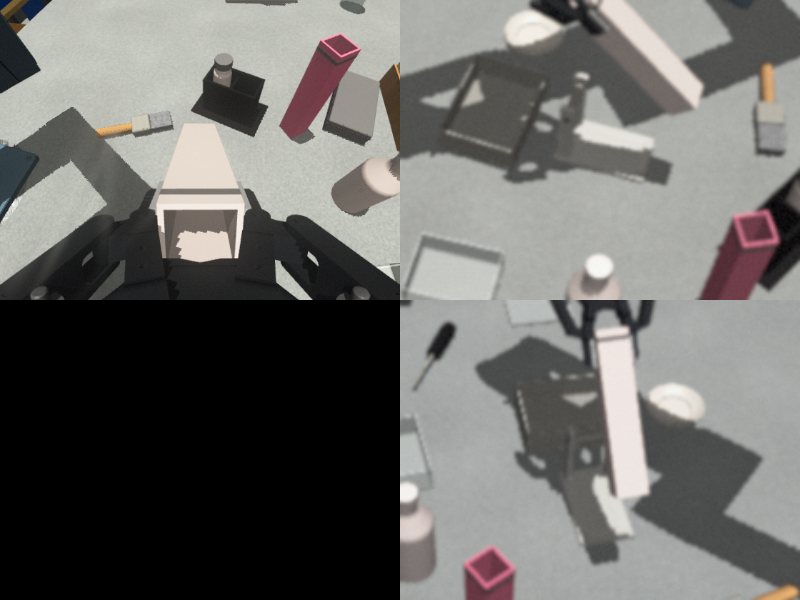

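The wrist and both outer views show the tube held straight, leaning the right way over the rest, with the foot centred at wrist (278,175) against a predicted (279,173). Going down.

```bash

python3 -m handwheel '[[-0.4,0.027,0.42,-0.02,-0.01,-0.04,1],[-0.4,0.027,0.42,-0.02,-0.01,-0.04,1],[-0.4,0.027,0.42,-0.02,-0.01,-0.04,1],[-0.4,0.027,0.42,-0.02,-0.01,-0.04,1],[0,0,0,0,0,0,1],[0,0,0,0,0,0,1]]'
python3 -m handwheel '[[-0.25,0,0,0,0,0,1],[-0.25,0,0,0,0,0,1],[-0.25,0,0,0,0,0,1],[0,0,0,0,0,0,1],[0,0,0,0,0,0,1]]'
python3 - <<'E'
from h import *
p,R,s=cur()
pt,a,n=lean(45,.168,0);Rt=frame(-a,yb)
step(p,R,pt,Rt,4);print(s["force"],(p-O)@yb)
sc=cv2.cvtColor(camera("scene"),cv2.COLOR_RGB2BGR)[140:260,240:400]
o=np.zeros((600,800,3),np.uint8)
o[:300,:400]=cv2.resize(sc,(400,300),interpolation=2)
sd=cv2.cvtColor(camera("side"),cv2.COLOR_RGB2BGR)[190:310,250:410];o[:300,400:]=cv2.resize(sd,(400,300),interpolation=2)
w=cv2.cvtColor(camera("wrist"),cv2.COLOR_RGB2BGR);o[300:,:400]=cv2.resize(w,(400,300))
o[300:,400:]=cv2.resize(w[100:280,180:420],(400,300))
cv2.imwrite("pics/m2.png",o)
E
```

```text
time_s: 8.3
tcp_pos: [0.4755, 0.0387, 0.1781]
ee_rot: [[-0.2, 0.96, -0.194], [0.68, 0.279, 0.678], [0.705, 0.004, -0.709]]
force: [0.2, -0.8, -1.7]
gripper_width: 0.0393
gripper_force: 51.0
time_s: 8.8
tcp_pos: [0.4816, 0.0172, 0.1558]
ee_rot: [[-0.199, 0.961, -0.194], [0.68, 0.278, 0.678], [0.706, 0.003, -0.709]]
force: [0.0, 0.6, -1.7]
gripper_width: 0.0397
gripper_force: 51.1
4 rows of [-0.142 -0.006  0.008  0.002  0.007  0.011]
[ 0.0098  0.5719 -1.6777] 0.000936582870123613
```

View pics/m2.png

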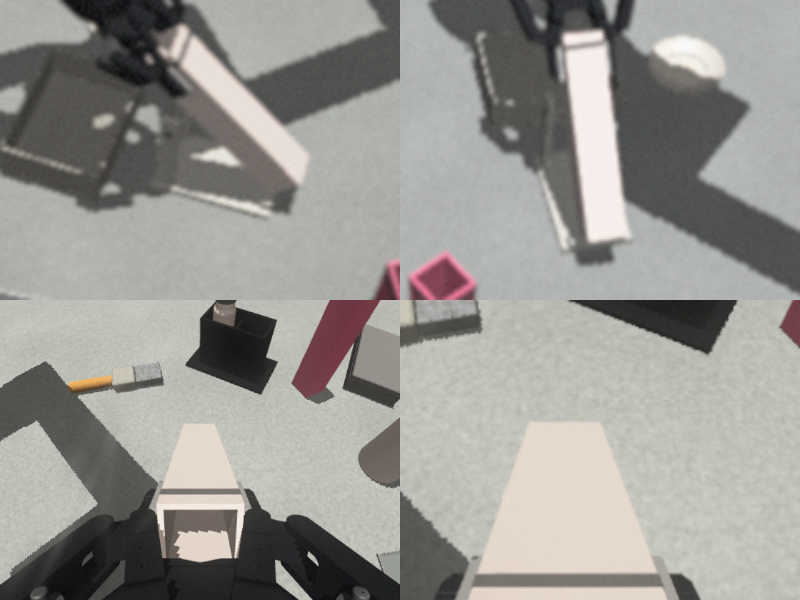

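The tube sits centred between the towers, still about 23 mm off the bar. I'll go in slowly and watch the force.

```bash

python3 -m handwheel '[[-0.14,0,0,0,0,0,1],[-0.14,0,0,0,0,0,1],[-0.12,0,0,0,0,0,1],[0,0,0,0,0,0,1],[0,0,0,0,0,0,1]]'
python3 -m handwheel '[[-0.05,0,0,0,0,0,1],[-0.05,0,0,0,0,0,1],[0,0,0,0,0,0,1]]'
python3 -m handwheel '[[-0.04,0,0.0,0,0,0,1],[0,0,0,0,0,0,1]]'
```

```text
time_s: 9.45
tcp_pos: [0.4847, 0.0066, 0.1446]
ee_rot: [[-0.199, 0.961, -0.194], [0.68, 0.278, 0.678], [0.705, 0.003, -0.709]]
force: [0.3, -0.5, -1.3]
gripper_width: 0.0394
gripper_force: 51.1
time_s: 9.75
tcp_pos: [0.4856, 0.0038, 0.1418]
ee_rot: [[-0.2, 0.96, -0.194], [0.68, 0.278, 0.678], [0.705, 0.003, -0.709]]
force: [-1.2, -0.2, -2.1]
gripper_width: 0.0393
gripper_force: 51.1
time_s: 9.95
tcp_pos: [0.4859, 0.0028, 0.1407]
ee_rot: [[-0.2, 0.96, -0.194], [0.68, 0.278, 0.678], [0.705, 0.003, -0.709]]
force: [-0.7, 0.1, -1.8]
gripper_width: 0.0393
gripper_force: 51.1
```

```bash

python3 -m handwheel '[[-0.04,0,0.0,0,0,0,1],[0,0,0,0,0,0,1],[0,0,0,0,0,0,1]]' | grep -E 'tcp|^force'
python3 -m handwheel '[[-0.04,0,0.0,0,0,0,1],[0,0,0,0,0,0,1],[0,0,0,0,0,0,1]]'| grep -E 'tcp|^force'
python3 -m handwheel '[[-0.04,0,0.0,0,0,0,1],[0,0,0,0,0,0,1],[0,0,0,0,0,0,1]]'| grep -E 'tcp|^force'
```

```text
tcp_pos: [0.4861, 0.002, 0.1399]
force: [-0.6, 1.0, 1.6]
tcp_pos: [0.4862, 0.0018, 0.1398]
force: [-0.9, 4.1, 6.2]
tcp_pos: [0.4862, 0.0015, 0.1396]
force: [-1.5, 4.1, 12.1]
```

```bash

python3 -m handwheel '[[0,0,0,0,0,0,0.3],[0,0,0,0,0,0,-0.2],[0,0,0,0,0,0,-1],[0,0,0,0,0,0,-1],[0,0,0,0,0,0,-1],[0,0,0,0,0,0,-1]]'
python3 -m handwheel '[[0,0,-0.3,0,0,0,-1],[0,0,-0.6,0,0,0,-1],[0,0,-0.9,0,0,0,-1],[0,0,-0.9,0,0,0,-1],[0,0,-0.5,0,0,0,-1],[0,0,0,0,0,0,-1]]'
python3 - <<'E'
from h import *
p,R,s=cur();print(s["q"])
o=np.zeros((600,800,3),np.uint8)
for i,n in enumerate(("scene","side")):
    im=cv2.cvtColor(camera(n),cv2.COLOR_RGB2BGR);cv2.imwrite(f"pics/{n}3.png",im)
    y,x=((140,240),(190,250))[i];o[:300,400*i:400*i+400]=cv2.resize(im[y:y+120,x:x+160],(400,300),interpolation=2)
w=cv2.cvtColor(camera("wrist"),cv2.COLOR_RGB2BGR);cv2.imwrite("pics/w3.png",w);o[300:,:400]=cv2.resize(w,(400,300))
cv2.imwrite("pics/m3.png",o)
E
```

```text
time_s: 11.45
tcp_pos: [0.4869, -0.0006, 0.1372]
ee_rot: [[-0.199, 0.961, -0.194], [0.681, 0.278, 0.678], [0.705, 0.003, -0.709]]
force: [0.2, -0.2, 0.7]
gripper_width: 0.0856
gripper_force: 0.0
time_s: 12.05
tcp_pos: [0.5131, -0.09, 0.23]
ee_rot: [[-0.201, 0.961, -0.19], [0.683, 0.276, 0.676], [0.702, 0.007, -0.712]]
force: [0.6, -0.0, 0.6]
gripper_width: 0.0854
gripper_force: 0.0
[-0.6781  0.5401  1.3827  0.4397  1.8658 -0.9743]
```

View pics/m3.png

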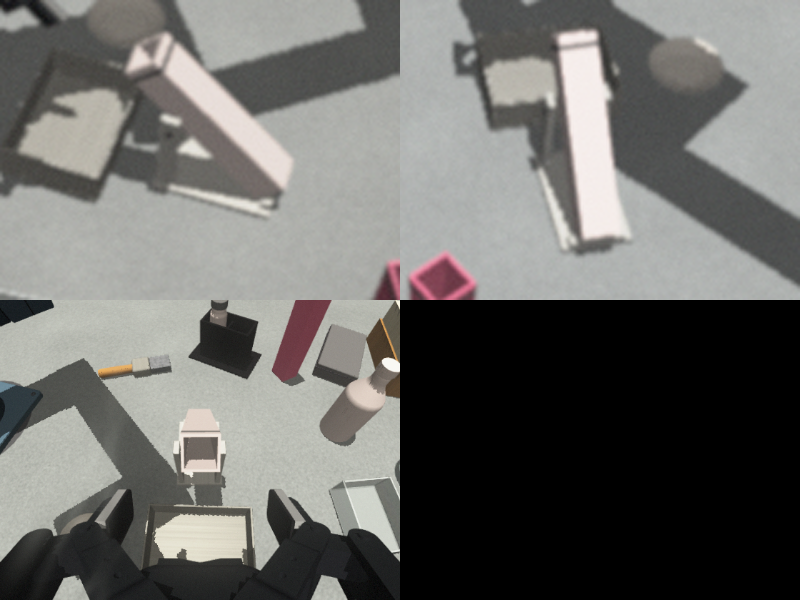

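The tube leans on the bar on its own, with the foot on the plate and the mouth at wrist panel (201,455). Next I'll go round to the regrip pose below its middle.

```bash

python3 - <<'E'
from h import *
p,R,s=cur();p=p+R@np.array([.056,0,-.056])
M=rest(-.04,0,.34);RM=frame(-zz,yb);step(p,R,M,RM,13)
pt,a,n=lean(45,.075,.013-.02+.09);Rt=frame(-n,yb);print(pt,Rt);step(M,RM,pt,Rt,13)
# check lean: triangulate upper-face edge midpoints
cs,cd=get_calibration("scene"),get_calibration("side")
S=lambda x,y:(240+x*.4,140+y*.4);D=lambda x,y:(250+(x-400)*.4,190+y*.4)
A,_=tri(cs,S(167,33),cd,D(601,34));print("mouth top corner",A,_,(A-O)@e,(A-O)@yb,"exp",lean(45,.21,.02)[0])
A,_=tri(cs,S(293,160),cd,D(612,236));print("foot top corner",A,_,(A-O)@e,(A-O)@yb,"exp",lean(45,0,.02)[0])
E
```

```text
13 rows of [ 0.281 -0.     0.054  0.001 -0.754  0.004]
[0.4506 0.122  0.1319] [[-0.1949  0.9613  0.1949]
 [ 0.6797  0.2756 -0.6797]
 [-0.7071  0.     -0.7071]]
13 rows of [ 0.285  0.     0.331 -0.    -0.755  0.   ]
mouth top corner [ 0.465  -0.019   0.1747] 0.002341137366972904 0.02377230488936722 -0.02497072507243122 exp [ 0.4892 -0.0126  0.1828]
foot top corner [0.4351 0.1298 0.0383] 0.006988027466178111 -0.1275778513082516 -0.012768557606877555 exp [0.4482 0.1302 0.0343]
```

```bash

python3 -m handwheel '[[0.7,0,-0.7,0,0,0,-1],[0.7,0,-0.7,0,0,0,-1],[0.28,0,0.05,0,-0.75,0,-1],[0.28,0,0.05,0,-0.75,0,-1],[0.28,0,0.05,0,-0.75,0,-1],[0.28,0,0.05,0,-0.75,0,-1],[0.28,0,0.05,0,-0.75,0,-1],[0.28,0,0.05,0,-0.75,0,-1]]' >/dev/null
python3 -m handwheel '[[0.28,0,0.05,0,-0.75,0,-1],[0.28,0,0.05,0,-0.75,0,-1],[0.28,0,0.05,0,-0.75,0,-1],[0.28,0,0.05,0,-0.75,0,-1],[0.28,0,0.05,0,-0.75,0,-1],[0.28,0,0.05,0,-0.75,0,-1],[0.28,0,0.05,0,-0.75,0,-1],[0,0,0,0,0,0,-1]]'
python3 - <<'E'
from h import *
p,R,s=cur();print(s["q"])
pt,a,n=lean(45,.075,.013-.02+.09);Rt=frame(-n,yb);step(p,R,pt,Rt,13)
E
```

```text
time_s: 13.8
tcp_pos: [0.4703, 0.0502, 0.3415]
ee_rot: [[-0.283, 0.959, 0.001], [0.959, 0.283, 0.004], [0.003, 0.002, -1.0]]
force: [-1.0, -0.2, 0.1]
gripper_width: 0.0854
gripper_force: 0.0
[-0.1327  0.0648  1.5226  0.0036  1.554  -0.4199]
13 rows of [ 0.283  0.002  0.335  0.004 -0.758  0.007]
```

```bash

python3 -m handwheel '[[0.28,0,0.33,0,-0.76,0,-1],[0.28,0,0.33,0,-0.76,0,-1],[0.28,0,0.33,0,-0.76,0,-1],[0.28,0,0.33,0,-0.76,0,-1],[0.28,0,0.33,0,-0.76,0,-1],[0.28,0,0.33,0,-0.76,0,-1],[0.28,0,0.33,0,-0.76,0,-1]]' >/dev/null
python3 -m handwheel '[[0.28,0,0.33,0,-0.76,0,-1],[0.28,0,0.33,0,-0.76,0,-1],[0.28,0,0.33,0,-0.76,0,-1],[0.28,0,0.33,0,-0.76,0,-1],[0.28,0,0.33,0,-0.76,0,-1],[0.28,0,0.33,0,-0.76,0,-1],[0,0,0,0,0,0,-1]]'
python3 - <<'E'
from h import *
p,R,s=cur();print(s["q"])
pt,a,n=lean(45,.075,.013-.02);Rt=frame(-n,yb);step(p,R,pt,Rt,5)
c=get_calibration("wrist");im=camera("wrist");cv2.imwrite("pics/w4.png",im[:,:,::-1])
for sg in(0,.21):
  print(proj(c,[lean(45,sg,.02)[0]+yb*y for y in(-.02,.02)]))
E
```

```text
time_s: 15.2
tcp_pos: [0.4499, 0.1172, 0.1319]
ee_rot: [[-0.201, 0.96, 0.194], [0.675, 0.279, -0.683], [-0.71, -0.007, -0.704]]
force: [-0.5, -0.6, 0.2]
gripper_width: 0.0856
gripper_force: 0.0
[ 0.5317  0.4469  1.8504 -0.8164  1.2306  0.6867]
5 rows of [ 0.017  0.011  0.434 -0.006  0.01   0.019]
[[248.4721 104.219 ]
 [317.7694 104.7338]]
[[254.7019 390.0955]
 [306.1735 390.408 ]]
```

View pics/w4.png

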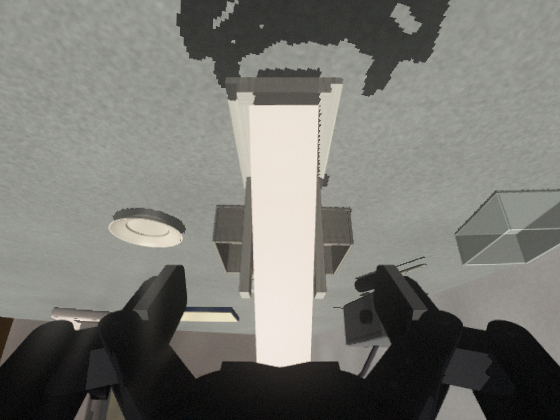

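The wrist view shows the leaning tube centred between the fingers, foot edge at (250–319,105) against a predicted (248–318,104). Approach and grip.

```bash

python3 -m handwheel '[[0.02,0.01,0.43,0,0,0.02,-1],[0.02,0.01,0.43,0,0,0.02,-1],[0.02,0.01,0.43,0,0,0.02,-1],[0.02,0.01,0.43,0,0.02,0.02,-1],[0.02,0.01,0.43,0,0.02,0.02,-1],[0,0,0,0,0,0,-1],[0,0,0,0,0,0,-1]]'
python3 -m handwheel '[[0,0,0,0,0,0,1],[0,0,0,0,0,0,1],[0,0,0,0,0,0,1],[0,0,0,0,0,0,1],[0,0,0,0,0,0,1],[0,0,0,0,0,0,1],[0,0,0,0,0,0,1],[0,0,0,0,0,0,1]]' 60
python3 - <<'E'
from h import *
p,R,s=cur();print(s["q"])
# tip: lift 3mm along n, then rotate about bar axis by 70deg
n=lean(45,0)[2];B=rest(0,0,.094);p1=p+.004*n
print("lift",R.T@(.004*n)/.04)
Q=Ro.from_rotvec(np.radians(72)*yb).as_matrix()
print(Q@lean(45,0)[1])
step(p1,R,B+Q@(p1-B),Q@R,24);print(B+Q@(p1-B),Q@R)
E
```

```text
time_s: 15.95
tcp_pos: [0.4712, 0.0623, 0.0734]
ee_rot: [[-0.186, 0.962, 0.198], [0.683, 0.271, -0.678], [-0.706, 0.01, -0.708]]
force: [0.4, 0.6, 0.5]
gripper_width: 0.0859
gripper_force: 0.0
time_s: 16.75
tcp_pos: [0.471, 0.0633, 0.073]
ee_rot: [[-0.186, 0.962, 0.2], [0.683, 0.273, -0.678], [-0.707, 0.01, -0.707]]
force: [-2.7, 3.4, 6.4]
gripper_width: 0.0392
gripper_force: 59.5
[ 0.4147  0.5187  1.9379 -0.9351  1.0576  0.781 ]
lift [ 0.0001  0.0006 -0.1   ]
[ 0.2456 -0.8565 -0.454 ]
24 rows of [-0.037  0.001 -0.068  0.006  0.654  0.004]
[0.4763 0.0451 0.1421] [[-0.237   0.9641 -0.1199]
 [ 0.8587  0.2656  0.4384]
 [ 0.4545  0.0009 -0.8908]]
```

```bash

python3 -m handwheel '[[0,0,-0.05,0,0,0,1],[0,0,-0.05,0,0,0,1],[-0.037,0,-0.068,0.006,0.654,0,1],[-0.037,0,-0.068,0.006,0.654,0,1],[-0.037,0,-0.068,0.006,0.654,0,1],[-0.037,0,-0.068,0.006,0.654,0,1],[-0.037,0,-0.068,0.006,0.654,0,1],[-0.037,0,-0.068,0.006,0.654,0,1]]'
python3 -m handwheel '[[-0.037,0,-0.068,0.006,0.654,0,1],[-0.037,0,-0.068,0.006,0.654,0,1],[-0.037,0,-0.068,0.006,0.654,0,1],[-0.037,0,-0.068,0.006,0.654,0,1],[-0.037,0,-0.068,0.006,0.654,0,1],[0,0,0,0,0,0,1]]'
python3 - <<'E'
from h import *
p,R,s=cur();print(s["q"],s["moment"])
n=-R[:,2];a=-R[:,0];print("angle",np.degrees(np.arccos(a[2])))
Q=frame(0*zz+np.array([*( -np.sin(np.radians(27))*e[:2]),-np.cos(np.radians(27))]),yb)
print(Q)
B=rest(0,0,.094);Qd=Q@R.T;step(p,R,B+Qd@(p-B),Q,13)
E
```

```text
time_s: 17.55
tcp_pos: [0.4687, 0.0684, 0.0933]
ee_rot: [[-0.24, 0.962, 0.128], [0.86, 0.272, -0.433], [-0.451, 0.006, -0.892]]
force: [0.5, -0.3, -1.6]
gripper_width: 0.0391
gripper_force: 61.2
time_s: 18.15
tcp_pos: [0.4701, 0.0653, 0.1092]
ee_rot: [[-0.262, 0.963, 0.061], [0.943, 0.268, -0.198], [-0.207, 0.006, -0.978]]
force: [0.9, -0.7, -2.4]
gripper_width: 0.0394
gripper_force: 61.2
[ 0.051   0.2607  1.91   -0.2524  0.9346 -0.0735] [ 0.1638  0.0674 -0.0248]
angle 78.0466020066025
[[-0.2456  0.9613 -0.1251]
 [ 0.8565  0.2756  0.4364]
 [ 0.454   0.     -0.891 ]]
13 rows of [-0.036 -0.    -0.066  0.006  0.654 -0.006]
```

```bash

python3 -m handwheel '[[-0.036,0,-0.066,0.006,0.654,0,1],[-0.036,0,-0.066,0.006,0.654,0,1],[-0.036,0,-0.066,0.006,0.654,0,1],[-0.036,0,-0.066,0.006,0.654,0,1],[-0.036,0,-0.066,0.006,0.654,0,1],[-0.036,0,-0.066,0.006,0.654,0,1],[-0.036,0,-0.066,0.006,0.654,0,1]]' 
python3 -m handwheel '[[-0.036,0,-0.066,0.006,0.654,0,1],[-0.036,0,-0.066,0.006,0.654,0,1],[-0.036,0,-0.066,0.006,0.654,0,1],[-0.036,0,-0.066,0.006,0.654,0,1],[-0.036,0,-0.066,0.006,0.654,0,1],[-0.036,0,-0.066,0.006,0.654,0,1],[0,0,0,0,0,0,1],[0,0,0,0,0,0,1]]'
python3 -m handwheel '[[0,0,0,0,0,0,1],[0,0,0,0,0,0,1],[0,0,0,0,0,0,1],[0,0,0,0,0,0,1],[0,0,0,0,0,0,1],[0,0,0,0,0,0,1]]'
python3 - <<'E'
from h import *
p,R,s=cur();a=-R[:,0];print("angle",np.degrees(np.arccos(a[2])),s["q"])
o=np.zeros((600,800,3),np.uint8)
for i,n in enumerate(("scene","side")):
    im=cv2.cvtColor(camera(n),cv2.COLOR_RGB2BGR);cv2.imwrite(f"pics/{n}5.png",im)
    y,x=((130,220),(170,250))[i];o[:300,400*i:400*i+400]=cv2.resize(im[y:y+120,x:x+160],(400,300),interpolation=2)
w=cv2.cvtColor(camera("wrist"),cv2.COLOR_RGB2BGR);o[300:,:400]=cv2.resize(w,(400,300))
cv2.imwrite("pics/m5.png",o)
E
```

```text
time_s: 18.85
tcp_pos: [0.4712, 0.0577, 0.1271]
ee_rot: [[-0.267, 0.963, -0.044], [0.951, 0.271, 0.151], [0.158, -0.001, -0.987]]
force: [-0.2, -0.4, -1.3]
gripper_width: 0.039
gripper_force: 61.2
time_s: 19.65
tcp_pos: [0.4748, 0.0453, 0.1395]
ee_rot: [[-0.24, 0.963, -0.126], [0.859, 0.271, 0.435], [0.453, -0.004, -0.892]]
force: [0.4, -0.7, -0.7]
gripper_width: 0.0392
gripper_force: 61.2
time_s: 20.25
tcp_pos: [0.4754, 0.0452, 0.1404]
ee_rot: [[-0.241, 0.962, -0.124], [0.858, 0.271, 0.436], [0.454, -0.002, -0.891]]
force: [-0.0, 0.5, -1.1]
gripper_width: 0.0395
gripper_force: 61.3
angle 116.97908894484327 [-0.4122  0.355   1.7656  0.3668  1.3496 -0.8278]
```

View pics/m5.png

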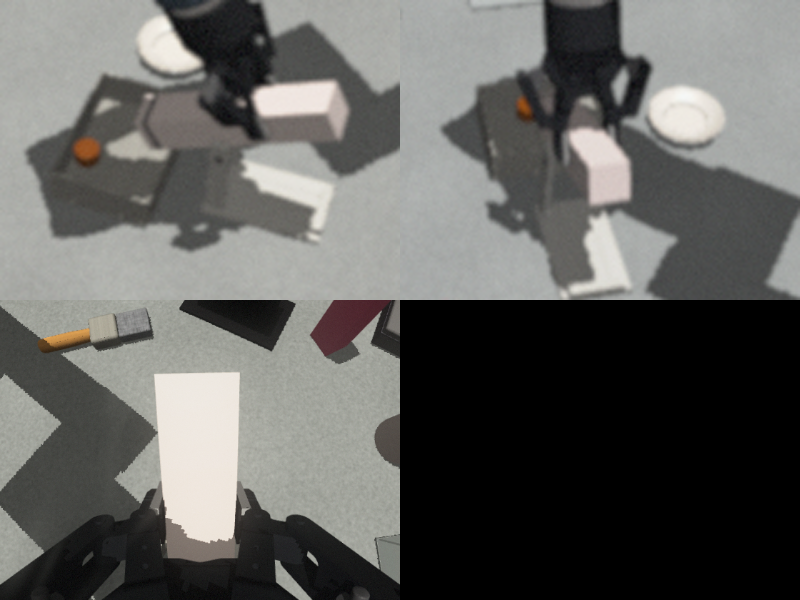

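The scene panel shows the amber disc in the tray at (87,150), and the tube is tipped at 117°. Now I'll swing it back to the lean.

```bash

python3 - <<'E'
from h import *
p,R,s=cur()
Rt=np.array([[-.186,.962,.2],[.683,.273,-.678],[-.707,.01,-.707]]);Rt=frame(Rt[:,2],Rt[:,1])
pt=np.array([.471,.0633,.073])-.005*Rt[:,2]
step(p,R,pt,Rt,24)
E
```

```text
24 rows of [ 0.034  0.     0.067 -0.007 -0.654 -0.   ]
```

```bash

python3 -m handwheel '[[0.034,0,0.067,-0.007,-0.654,0,1],[0.034,0,0.067,-0.007,-0.654,0,1],[0.034,0,0.067,-0.007,-0.654,0,1],[0.034,0,0.067,-0.007,-0.654,0,1],[0.034,0,0.067,-0.007,-0.654,0,1],[0.034,0,0.067,-0.007,-0.654,0,1],[0.034,0,0.067,-0.007,-0.654,0,1],[0.034,0,0.067,-0.007,-0.654,0,1]]' | grep ^force
python3 -m handwheel '[[0.034,0,0.067,-0.007,-0.654,0,1],[0.034,0,0.067,-0.007,-0.654,0,1],[0.034,0,0.067,-0.007,-0.654,0,1],[0.034,0,0.067,-0.007,-0.654,0,1],[0.034,0,0.067,-0.007,-0.654,0,1],[0.034,0,0.067,-0.007,-0.654,0,1],[0.034,0,0.067,-0.007,-0.654,0,1],[0.034,0,0.067,-0.007,-0.654,0,1]]' | grep ^force
python3 -m handwheel '[[0.034,0,0.067,-0.007,-0.654,0,1],[0.034,0,0.067,-0.007,-0.654,0,1],[0.034,0,0.067,-0.007,-0.654,0,1],[0.034,0,0.067,-0.007,-0.654,0,1],[0.034,0,0.067,-0.007,-0.654,0,1],[0.034,0,0.067,-0.007,-0.654,0,1],[0.034,0,0.067,-0.007,-0.654,0,1],[0.034,0,0.067,-0.007,-0.654,0,1]]' | grep ^force
python3 -m handwheel '[[0,0,0,0,0,0,1],[0,0,0,0,0,0,1]]'
python3 - <<'E'
from h import *
p,R,s=cur()
Rt=np.array([[-.186,.962,.2],[.683,.273,-.678],[-.707,.01,-.707]]);Rt=frame(Rt[:,2],Rt[:,1])
step(p,R,np.array([.471,.0633,.073]),Rt,4)
E
```

```text
force: [0.0, 0.6, -1.3]
force: [-0.6, 0.0, -1.4]
force: [-0.6, -0.4, 1.6]
time_s: 23.0
tcp_pos: [0.4696, 0.0669, 0.0765]
ee_rot: [[-0.187, 0.962, 0.2], [0.683, 0.273, -0.677], [-0.706, 0.01, -0.708]]
force: [0.7, -2.6, -1.1]
gripper_width: 0.0389
gripper_force: 61.1
4 rows of [-0.002  0.002  0.033 -0.001 -0.005  0.001]
```

```bash

python3 -m handwheel '[[0,0,0.033,0,0,0,1],[0,0,0.033,0,0,0,1],[0,0,0.033,0,0,0,1],[0,0,0.033,0,0,0,1],[0,0,0,0,0,0,1],[0,0,0,0,0,0,1]]'
python3 -m handwheel '[[0,0,0,0,0,0,0.3],[0,0,0,0,0,0,-0.2],[0,0,0,0,0,0,-1],[0,0,0,0,0,0,-1],[0,0,0,0,0,0,-1],[0,0,0,0,0,0,-1],[0,0,0,0,0,0,-1],[0,0,0,0,0,0,-1]]'
python3 -m handwheel '[[0,0,-0.3,0,0,0,-1],[0,0,-0.6,0,0,0,-1],[0,0,-0.9,0,0,0,-1],[0,0,-0.9,0,0,0,-1],[0,0,-0.5,0,0,0,-1],[0,0,0,0,0,0,-1],[0,0,0,0,0,0,-1]]'
python3 - <<'E'
from h import *
o=np.zeros((600,800,3),np.uint8)
for i,n in enumerate(("scene","side")):
    im=cv2.cvtColor(camera(n),cv2.COLOR_RGB2BGR)
    y,x=((130,220),(170,250))[i];o[:300,400*i:400*i+400]=cv2.resize(im[y:y+120,x:x+160],(400,300),interpolation=2)
    h=cv2.cvtColor(im,cv2.COLOR_BGR2HSV);m=cv2.inRange(h,(4,140,60),(18,255,255));m[:,:]=m*((np.indices(m.shape)[0]>150)&(np.indices(m.shape)[1]<350)&(np.indices(m.shape)[1]>220)&(np.indices(m.shape)[0]<235))
    ys,xs=np.nonzero(m);print(n,len(xs),plane(get_calibration(n),[(xs.mean(),ys.mean())],.015)-O if len(xs) else 0)
    if len(xs): q=plane(get_calibration(n),[(xs.mean(),ys.mean())],.015)[0]-O;print("rest x,y",q@e,q@yb)
w=cv2.cvtColor(camera("wrist"),cv2.COLOR_RGB2BGR);o[300:,:400]=cv2.resize(w,(400,300))
cv2.imwrite("pics/m6.png",o)
E
```

```text
time_s: 23.6
tcp_pos: [0.4707, 0.0634, 0.0731]
ee_rot: [[-0.186, 0.962, 0.201], [0.683, 0.273, -0.678], [-0.706, 0.011, -0.708]]
force: [0.3, 1.2, 0.5]
gripper_width: 0.0391
gripper_force: 61.4
time_s: 24.4
tcp_pos: [0.4707, 0.0633, 0.0729]
ee_rot: [[-0.186, 0.962, 0.2], [0.683, 0.273, -0.678], [-0.707, 0.011, -0.708]]
force: [-0.1, 0.4, -0.5]
gripper_width: 0.0852
gripper_force: 0.0
time_s: 25.1
tcp_pos: [0.4448, 0.1504, 0.1635]
ee_rot: [[-0.187, 0.962, 0.201], [0.683, 0.274, -0.677], [-0.706, 0.011, -0.708]]
force: [-0.7, -0.3, -0.4]
gripper_width: 0.0853
gripper_force: 0.0
scene 68 [[ 0.0553 -0.1416  0.015 ]]
rest x,y 0.15132385669953366 0.014171897082820503
side 56 [[ 0.0549 -0.1411  0.015 ]]
rest x,y 0.15078341136998283 0.01386144510838494
```

View pics/m6.png

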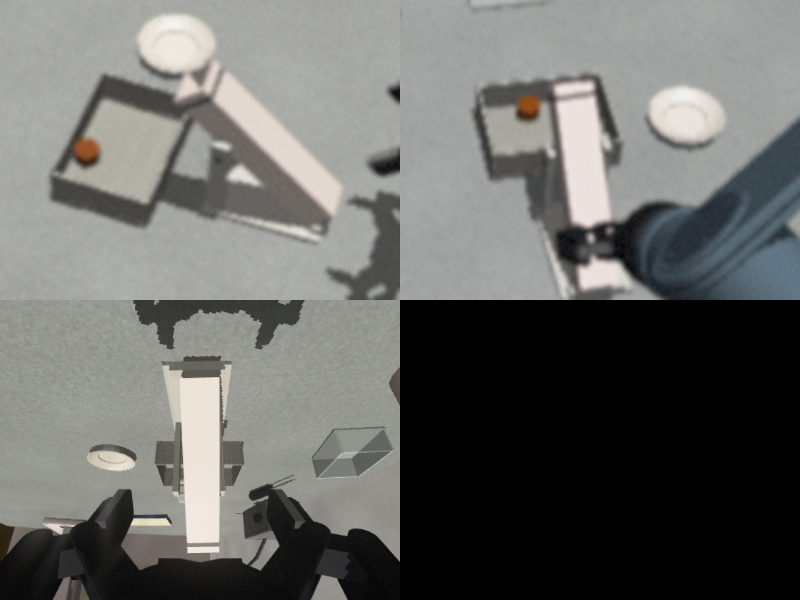

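The disc lies in the tray: both views put it at the same spot, at about 15 mm height. The tube leans on the bar, let go, and the gripper is clear. Handing in.

```bash
python3 -c "
from cell import robot
print(robot.job_done())"
```

```text
the job is handed in; nothing more can be done
None
```

The job is handed in at about 25 s on the robot's clock (no verdict was returned): the disc is in the steel tray, the empty tube leans on the rest's bar and is let go, and the arm stayed clear of the bottles, tub and lid.

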